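# Hold a ground sample against the sprung stop for clamping

## Task

Stand the cast sample upright and centred on the narrow raised rail of the clamping fixture, just short of the sprung steel stop and with its bright ground face towards it. Then slide it along the rail squarely against the stop and push until the pointer stands in the middle of the green band (about 12 N; never into the red), and finish while still holding it there with that steady push, so that a colleague can tighten the clamp. Leave the two round reference samples and the wooden tray where they are.

Things in the scene. Friction and masses are not known exactly. Their poses are not given: they have to be found in the camera images.
- sample_center (a point): Centre of the cast aluminium sample, a loose upright block, 28 mm (its x) by 44 mm (its y) by 60 mm tall (its z, up), about 0.2 kg, standing on the bench. Its +x face is the bright ground one, the rest is dark grey; a red dot on its top lies towards the unground side. It is best gripped across its 44 mm width (along its y).
- sample_face (a point): Centre of the sample's bright ground face: 14 mm from the sample's centre along its +x. Same axes as the sample.
- rail_top (a point): Point on the middle line of the rail's top, 36 mm short of the stop's face at rest: set the sample's centre down above it (leaves a 22 mm gap). The rail is a level black bar, 20 mm wide (y), its top 60 mm above the bench, running in x from 49 mm behind this point to 76 mm ahead. x points level along the rail to the stop: the push direction, away from the robot (within 0.3 rad); z is up.
- stop_face (a point): Centre of the stop's front face, 30 mm above the rail's top; moves with the stop. The stop is an upright steel plate over the rail, 50 mm wide, 54 mm high (3 to 57 mm above the rail's top) and 8 mm thick; its face looks along -x, towards the robot. Same axes as rail_top.
- stop (a joint): How far the stop is pushed back along +x against its spring, in m: 0 at rest, at most 0.026. The spring gives 1 N per mm from zero, so mm read as N. A black pointer bar on two rods moves with the stop over the scale on the white housing: white 0 to 8 mm, green 8 to 16, white 16 to 22, red beyond.
- fixture: The fixed clamping fixture that carries rail and stop; origin on the bench, under the stop's face at rest; axes as rail_top. Its aluminium foot plate is 90 mm wide, 12 mm thick, x from -100 to 140 mm. Brass thumb screws stick out 12 mm from both sides of the rail, 25 to 43 mm above the bench. The white housing with the scale spans x 50 to 135 mm, 84 mm wide, top 90 mm above the bench.
- ref_steel: Bystander: loose upright steel cylinder, 40 mm in diameter and 40 mm tall; origin at the centre of its underside.
- ref_brass: Bystander: loose upright brass cylinder, 36 mm in diameter and 35 mm tall; origin at the centre of its underside.
- tray: Bystander: open pale wooden tray, 120 mm (x) by 90 mm (y) by 45 mm high, standing to the left of the fixture; origin at the centre of its underside.
Things that resemble listed ones, but are neither listed nor needed, are in the scene too. Several things look just like the part that bears sample_center: the one meant starts farthest to the robot's left.

How it is judged:
On the way:
1. the sample stands on the rail, upright and centred, with the stop not yet pushed (y of sample_center in the frame of rail_top between -0.008 and 0.008 m and z of sample_center in the frame of rail_top between 0.026 and 0.033 m and angle between sample_center's own z axis and vertical below 0.09 rad and contact force between sample and fixture above 0.3 N and value of joint stop below 0.003 m), for 0.1 s.
At the end, for the whole second after the job is handed in: The sample stands upright (5 degrees) on the rail, centred within 8 mm, underside within 3 mm of its top, ground face flush (5 degrees) on the stop, pushing with 8 to 16 N (pointer in the green), at rest, still held or pushed by the fingers; the robot does not touch the stop (y of sample_center in the frame of rail_top between -0.008 and 0.008 m and z of sample_center in the frame of rail_top between 0.026 and 0.033 m and angle between sample_center's own z axis and vertical below 0.09 rad and contact force between sample and stop between 8 and 16 N and value of joint stop between 0.008 and 0.016 m and distance between sample_face and stop_face below 0.011 m and angle between the x axis of sample_center and the x axis of rail_top, either way round below 0.09 rad and linear speed of sample below 0.01 m/s and contact force between the fingers and sample above 1 N and contact force between each of the arm, the fingers and stop below 0.5 N); the arm keeps its last pose, push and grip.
It fails at once if the stop is pushed into the red (over 22 mm, 22 N) (value of joint stop above 0.022 m).
It fails at once if ref_steel is shifted or knocked over (more than 20 mm) (distance of ref_steel from where it was at the start of the episode above 0.02 m).
It fails at once if ref_brass is shifted or knocked over (more than 20 mm) (distance of ref_brass from where it was at the start of the episode above 0.02 m).
It fails at once if tray is shifted or knocked over (more than 20 mm) (distance of tray from where it was at the start of the episode above 0.02 m).
It also fails if it takes over 45 s, if anything falls off the work surface, if the arm or the gripper's body presses on something with over 40 N, if the wrist force passes 120 N, or if a joint passes its speed limit or range.

## Robot

A 6-joint arm with a two-finger parallel gripper is mounted at the origin on the work surface. World frame = base frame: x ahead of the robot, y to its left, z up, the work surface at z = 0. Lengths are in m, angles in rad, forces in N, time in s.
With the tool pointing down it reaches from about 0.325 to 0.875 m from the base axis. Payload 4.4 kg.
Tool frame: the origin (TCP) lies midway between the tips of the shut fingers; the grasp point (between the pads) lies 19 mm behind it (ctrl.pinch_z is the distance from the TCP to the grasp point, in m); z points along the fingers, y is the line along which they close (so a half turn about z gives the same grasp; the last joint's range is limited). The gripper opens to 85 mm and grips with 20 to 120 N. Pads are 22 mm wide; open, the fingers measure 114 mm over their backs; the gripper's body (76 mm by 85 mm) begins 54 mm behind the grasp point. The pads swing forward as they close: fully open they stand 13 mm farther back than shut.
Start: joints at [-1.258, 0.207, 1.542, -0, 1.393, -0.15], TCP at [0.257, -0.515, 0.231] pointing down, gripper open.
Joint ranges: [-2.73, 2.73], [-0.86, 2.22], [0.23, 2.46], [-1.11, 4.25], [0.08, 2.63], [-2.82, 2.82]. Speed limits (rad/s): [2.79, 2.79, 3.14, 3.14, 3.14, 3.14].

## Interface

Orientations are given as a unit quaternion [x, y, z, w].
In Python, from cell import readout, capture, calibration, ctrl, finder gives the robot as it stands.
- The arm moves only by the tool play_rows, never from a script. Its argument "series" is text: rows parted by semicolons, each of 7 numbers parted by spaces: the turn, a rotation vector about the tool's x, y, z in degrees, then the shift along the tool's x, y, z in mm, then the finger opening in mm, from 0 to 85.4. In form: ax ay az x y z gripper; .... A call has 1 to 5 rows; each row is the pose to reach, as a shift and turn from the pose commanded when the call began, along the tool's axes at that moment; what a row does not reach only later rows make up. A row lasts 1/8 s, in which the tool goes at most 62.5 mm and 10.7 degrees, less where a joint would pass 70% of its speed; a pose out of reach is approached as far as the arm can. A call with a gripper value outside its range is refused whole. The fingers move at their own pace and stop on an object; "newtons" is the grip in N (left out, the last holds). Time passes only in rows, so rows that repeat a pose let the fingers close. It gives the time, the measured TCP pose, the force, the opening and the grip force at its end, in the units of the state.
- readout.get_obs(): the state, without advancing time (a new reading comes with each control period).
- capture(name): name is "scene" or "side" or "wrist"; returns the picture (384x512x3 uint8, red, green, blue); there is no depth.
- calibration(name): a dict with "fx", "fy", "cx", "cy" (pixels), "R" (3x3) and "t" (3): a world point X has camera coordinates R X + t. Camera axes: x right, y down, z forward; pixel columns grow to the right and rows downward; lengths in m; the calibration is good to about 2 mm. A picture is of the moment at which its call begins: read the wrist's pose just before it. calibration takes no time and is no camera call; for the wrist camera it gives the pose at the moment of the call.
- ctrl.finish_job(): hands the job in; it is judged then, once.
Trained networks look in the newest picture that a camera, given by its name, has taken for a name from the list of things; names that differ only in an ending like _2 or _b are one class to them, and where a whole thing is asked for, a point or a joint stands for the part that bears it (a point fixed in the world has none). Each returns a list of dicts, best first, with "conf" (0 to 1); they miss things now and then, are a little off and sometimes report something else, mostly with a low value. They report only what shows in the picture. A call takes as long as a camera call. They do not tell look-alikes from the thing itself.
- finder.find_in(camera, target): "box" ([centre column, centre row, width, height] in pixels, round what is visible of it).
- finder.trace(camera, target): "pixels" (384x512 bool, what is visible of it) and "box" ([centre column, centre row, width, height] in pixels, round what is visible of it).
The state is a dict: "time_s": time; "joint_positions": joint angles; "qvel": joint speeds; "effort": joint torques, N m; "tool_pos": TCP position; "tcp_rot": TCP orientation; "wrist_force": force on the tool from outside, world axes, zero at the start; "torque": the same for the moment, N m; "finger_gap": finger opening in m; "grasp_force": force on a finger pad.
Only numpy, scipy, OpenCV 4.12 (cv2) and the standard library are available. Lean on these libraries where they do the work, as an engineer would, in place of code of your own. Each camera call takes 0.05 s, during which the arm holds its last target. There are 200 camera calls.

## Working session

There is one attempt and no reset: what is moved stays moved. The work goes in short steps, Python scripts to look and compute and a tool call to move; the robot and the scene stay as the last step left them, time stands still between calls to the robot, and variables do not carry over. Pictures are saved under pics/ and viewed, at most 12 in all, crops included, and the job is handed in when it is done.

Besides the shell and the picture viewer there is one more tool, called after "Call:" as a command line: name --argument value ..., lists and objects as JSON in quotes. play_rows: Moves the arm, as the interface text tells. Its arguments: {"type":"object","properties":{"series":{"type":"string"},"newtons":{"type":"number"}},"required":["series"]}

```bash
mkdir -p pics; python3 - <<'E'
from cell import readout, capture, calibration, ctrl, finder
import cv2,numpy as np
o=readout.get_obs(); print(o['tool_pos'],o['tcp_rot'],o['time_s'],ctrl.pinch_z)
ims=[]
for c in ['scene','side']:
    im=capture(c); cv2.imwrite(f'pics/{c}0.png',im[:,:,::-1])
    K=calibration(c); print(c,{k:np.round(v,4).tolist() for k,v in K.items()})
    for t in ['sample_center','stop','fixture','ref_steel','ref_brass','tray']:
        for d in finder.find_in(c,t)[:5]: print(t,round(d['conf'],2),np.round(d['box'],1))
E
```

```text
[ 0.25646338 -0.51378298  0.23012311] [ 9.73350659e-01  2.29318904e-01 -8.76700697e-05 -1.15160411e-03] 0.0 0.0187
scene {'fx': 370.5695, 'fy': 370.5695, 'cx': 253.5014, 'cy': 186.5384, 'R': [[0.4194, 0.9078, -0.0072], [0.5717, -0.2703, -0.7747], [-0.7052, 0.3208, -0.6323]], 't': [-0.2034, -0.2086, 1.2347]}
sample_center 0.78 [140.8 199.3  28.5  27.8]
sample_center 0.74 [170.3 253.3  27.4  31.6]
sample_center 0.6 [152.5 219.8  24.4  33.7]
sample_center 0.55 [200.5 221.2  20.6  33.5]
stop 0.93 [328.7 197.6  35.8  30.6]
fixture 0.85 [327.4 223.2  70.6  88.9]
ref_steel 0.9 [176.3 291.3  21.3  30.4]
ref_brass 0.78 [111.5 248.7  19.5  24.2]
tray 0.78 [394.6 179.9  60.5  46.7]
side {'fx': 474.7506, 'fy': 474.7506, 'cx': 252.9302, 'cy': 182.2399, 'R': [[-0.9221, -0.3869, -0.0116], [-0.1729, 0.4384, -0.882], [0.3463, -0.8113, -0.4711]], 't': [0.4757, 0.1676, 0.9229]}
sample_center 0.82 [289.4 182.8  14.3  29.3]
sample_center 0.76 [272.3 166.8  17.8  23.9]
sample_center 0.64 [317.4 169.9  13.1  27.2]
sample_center 0.62 [352.7 174.2  14.8  31.1]
sample_center 0.4 [191.8 206.4  45.3  34.5]
stop 0.69 [200.2 228.6 114.3  88.2]
stop 0.64 [190.  204.2  44.8  34. ]
fixture 0.55 [202.2 227.8 112.7  97.2]
fixture 0.42 [153.5 316.6  88.8  74.9]
ref_steel 0.69 [246.4 161.9  12.3  17.8]
ref_brass 0.43 [312.9 157.8  13.1  18.5]
tray 0.58 [154.9 316.   91.4  75.3]
```

View pics/scene0.png

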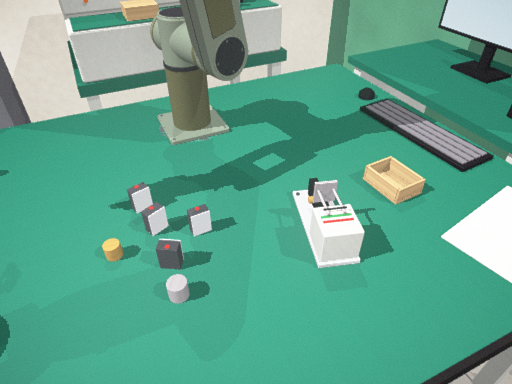

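View pics/side0.png

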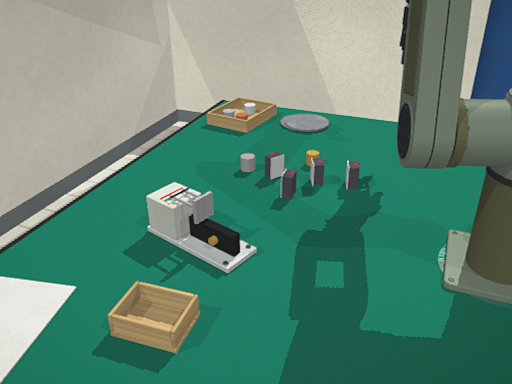

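Both views show four look-alike blocks. In the scene picture they are at (141,199), (152,220), (200,221) and (170,253). The fixture is near (327,223), the tray at (395,180), steel at (177,290) and brass at (112,249). I'll compute bench positions next, to find which block is farthest left.

```bash
cat > h.py <<'E'
from cell import readout, capture, calibration, ctrl, finder
import cv2,numpy as np
from scipy.spatial.transform import Rotation as Ro
def ray(c,u,v,K=None):
    K=K or calibration(c); R=np.array(K['R']);t=np.array(K['t'])
    d=R.T@np.array([(u-K['cx'])/K['fx'],(v-K['cy'])/K['fy'],1]); return -R.T@t,d
def onz(c,u,v,z,K=None):
    o,d=ray(c,u,v,K); return o+d*(z-o[2])/d[2]
def proj(c,X,K=None):
    K=K or calibration(c); p=np.atleast_2d(X)@np.array(K['R']).T+np.array(K['t'])
    return np.c_[p[:,0]/p[:,2]*K['fx']+K['cx'],p[:,1]/p[:,2]*K['fy']+K['cy']]
E
python3 - <<'E'
from h import *
for n,u,v,z in [('a',140.8,199.3,.03),('b',170.3,253.3,.03),('c',152.5,219.8,.03),('d',200.5,221.2,.03),('steel',176.3,291.3,.02),('brass',111.5,248.7,.018),('tray',394.6,179.9,.022),('stop',328.7,197.6,.09)]: print(n,onz('scene',u,v,z).round(3))
for n,u,v,z in [('s1',289.4,182.8,.03),('s2',272.3,166.8,.03),('s3',317.4,169.9,.03),('s4',352.7,174.2,.03),('stopplate',203,206,.09)]: print(n,onz('side',u,v,z).round(3))
a=cv2.imread('pics/scene0.png')[180:310,90:250]; b=cv2.imread('pics/side0.png')[140:270,140:300]
cv2.imwrite('pics/crop1.png',np.hstack([cv2.resize(a,(400,325),interpolation=2),cv2.resize(b,(400,325),interpolation=2)]))
E
```

```text
a [ 0.348 -0.236  0.03 ]
b [ 0.544 -0.216  0.03 ]
c [ 0.43  -0.227  0.03 ]
d [ 0.481 -0.129  0.03 ]
steel [ 0.632 -0.229  0.02 ]
brass [ 0.467 -0.325  0.018]
tray [0.542 0.376 0.022]
stop [0.591 0.131 0.09 ]
s1 [ 0.473 -0.132  0.03 ]
s2 [ 0.544 -0.201  0.03 ]
s3 [ 0.428 -0.227  0.03 ]
s4 [ 0.337 -0.236  0.03 ]
stopplate [0.569 0.134 0.09 ]
```

View pics/crop1.png

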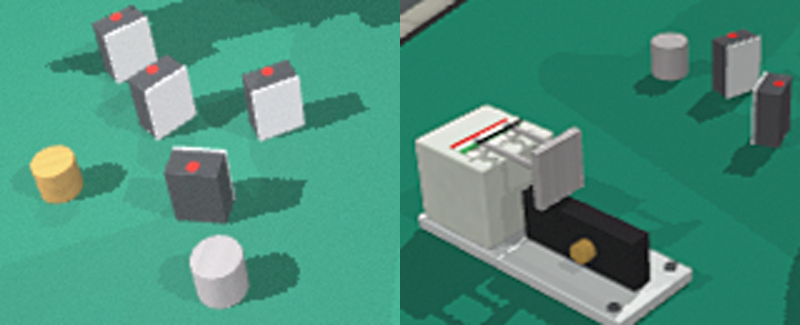

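The candidates are a (141,199) at y −0.236, b (170,253) at y −0.21, c (152,220) at y −0.227 and d (200,221) at y −0.13. Block d is the farthest to the robot's left, so it's the one meant. The crop confirms it is an upright block with a red dot and its bright face towards +x. Next I'll move the wrist camera over it.

```bash
cat >> h.py <<'E'
def row(p,yaw,o=None):
    "row numbers to reach TCP pos p, tool down, tool x heading yaw (deg)"
    o=o or readout.get_obs(); R0=Ro.from_quat(o['tcp_rot'])
    Rt=Ro.from_euler('z',yaw,degrees=True)*Ro.from_quat([1,0,0,0])
    return np.r_[(R0.inv()*Rt).as_rotvec(degrees=True),R0.inv().apply(np.array(p)-o['tool_pos'])*1000].round(2)
E
python3 - <<'E'
from h import *
o=readout.get_obs(); K=calibration('wrist'); R=np.array(K['R']);C=-R.T@np.array(K['t']); R0=Ro.from_quat(o['tcp_rot'])
print('cam in tool',R0.inv().apply(C-o['tool_pos']).round(4),(R@R0.as_matrix()).round(3),K['fx'])
print(row([.42,-.13,.25],0))
E
```

```text
cam in tool [ 0.0699  0.0008 -0.1428] [[ 0.     1.    -0.001]
 [-0.961  0.    -0.276]
 [-0.276  0.001  0.961]] 301.7914286051891
[   0.     -0.     26.52  317.79 -271.19  -18.7 ]
```

Call:
play_rows --series "0 0 26.5 354 -253 -19 85;0 0 26.5 354 -253 -19 85;0 0 26.5 354 -253 -19 85;0 0 26.5 354 -253 -19 85;0 0 26.5 354 -253 -19 85"

```text
time_s: 1.32
tool_pos: [0.4028, -0.2387, 0.2453]
tcp_rot: [1.0, -0.0, 0.001, 0.0]
wrist_force: [0.7, 0.2, -0.4]
finger_gap: 0.0848
grasp_force: 0.0
```

```bash
python3 - <<'E'
from h import *
print(row([.46,-.13,.25],0))
E
```

```text
[ 4.0000e-02 -6.0000e-02 -2.0000e-02  5.7180e+01 -1.0876e+02 -4.7400e+00]
```

Call:
play_rows --series "0 0 0 57 -109 -5 85;0 0 0 57 -109 -5 85;0 0 0 57 -109 -5 85;0 0 0 57 -109 -5 85"

```text
time_s: 1.82
tool_pos: [0.4589, -0.1315, 0.2498]
tcp_rot: [1.0, 0.001, -0.0, 0.0]
wrist_force: [-0.1, -0.7, -0.2]
finger_gap: 0.0848
grasp_force: 0.0
```

```bash
python3 - <<'E'
from h import *
o=readout.get_obs();print(o['tool_pos'],o['qvel'].__abs__().max() if hasattr(o['qvel'],'max') else o['qvel'])
K=calibration('wrist');im=capture('wrist');cv2.imwrite('pics/w1.png',im[:,:,::-1])
import pickle;pickle.dump(K,open('w1.pkl','wb'))
for d in finder.trace('wrist','sample_center')[:5]:
    b=d['box'];print(round(d['conf'],2),np.round(b,1),onz('wrist',b[0],b[1],.03,K).round(3))
E
```

```text
[ 0.45891023 -0.1315238   0.2498424 ] 0.03938552111843848
0.95 [253.6 152.9  40.8  35.1] [ 0.473 -0.132  0.03 ]
0.58 [328.7 190.2  53.   43.3] [ 0.427 -0.226  0.03 ]
0.58 [325.5 255.4  36.7  47.7] [ 0.336 -0.228  0.03 ]
0.57 [330.1  88.9  55.8  44.3] [ 0.547 -0.219  0.03 ]
```

View pics/w1.png

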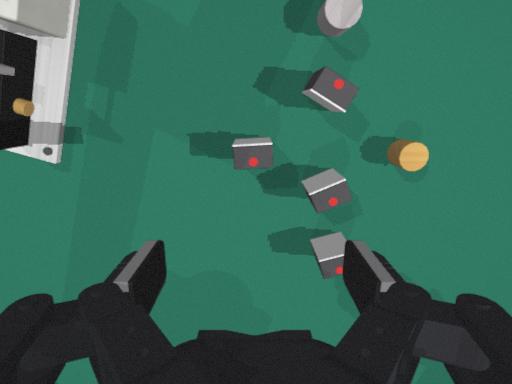

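The wrist view shows the target at (253,153), with its bright face up in the image (+x) and the red dot at (253,162) on the robot side. The fixture is at the left edge. I'll fit the sample's pose to its mask.

```bash
cat >> h.py <<'E'
from scipy.optimize import minimize
def boxpts(lo,hi): return np.array([[x,y,z] for x in (lo[0],hi[0]) for y in (lo[1],hi[1]) for z in (lo[2],hi[2])])
def place(P,x,y,yaw): return Ro.from_euler('z',yaw).apply(P)+[x,y,0]
def fit(cam,K,mask,P,x0):
    "silhouette fit of convex point set P (bench frame) to mask; s=8 supersampled edges"
    m=cv2.resize(mask.astype(np.float32),None,fx=4,fy=4,interpolation=cv2.INTER_LINEAR)>.5
    def cost(q):
        h=cv2.convexHull(((proj(cam,place(P,*q),K)+.5)*4-.5).astype(np.float32))
        r=np.zeros(m.shape,np.uint8); cv2.fillPoly(r,[np.round(h*16).astype(np.int32)],1,shift=4)
        return 1-(m&(r>0)).sum()/(m|(r>0)).sum()
    s=np.array([[0,0,0],[.006,0,0],[0,.006,0],[0,0,.15]])+x0
    return minimize(cost,x0,method='Nelder-Mead',options=dict(initial_simplex=s,xatol=1e-5,fatol=1e-5))
E
python3 - <<'E'
from h import *
import pickle;K=pickle.load(open('w1.pkl','rb'))
im=cv2.imread('pics/w1.png')
d=finder.trace('wrist','sample_center')[0]
P=boxpts([-.014,-.022,0],[.014,.022,.06])
for y0 in (-.1,.1,0):
    r=fit('wrist',K,d['pixels'],P,[.473,-.132,y0]);print(r.x.round(4),r.fun.round(3))
g=cv2.cvtColor(im,cv2.COLOR_BGR2HSV)
m=np.zeros(g.shape[:2],bool); sub=g[125:180,225:285]
from scipy import ndimage as N
mm=~((sub[...,0]>65)&(sub[...,0]<100)&(sub[...,1]>90)); l,n=N.label(mm); k=1+np.argmax(N.sum(mm,l,range(1,n+1))); m[125:180,225:285]=N.binary_fill_holes(l==k)
print(m.sum(),d['pixels'].sum())
r=fit('wrist',K,m,P,r.x);print(r.x.round(4),r.fun.round(3))
print(row([.55,.13,.30],0))
E
```

```text
[ 0.4744 -0.1309  0.07  ] 0.061
[ 0.4746 -0.1309  0.0904] 0.058
[ 0.4745 -0.1309  0.0728] 0.059
1220 1169
[ 0.4749 -0.131   0.0358] 0.027
[ 1.0000e-02  2.0000e-02 -1.3000e-01  9.0910e+01 -2.6298e+02 -5.0370e+01]
```

The sample is at (0.475, −0.131) with yaw of about 2°. Next I'll look at the fixture from above.

Call:
play_rows --series "0 0 0 55 -263 0 85;0 0 0 55 -263 0 85;0 0 0 55 -263 0 85;0 0 0 55 -263 0 85;0 0 0 55 -263 0 85"

```text
time_s: 2.6
tool_pos: [0.5143, 0.1331, 0.2497]
tcp_rot: [1.0, 0.001, -0.0, -0.0]
wrist_force: [1.0, -0.3, -0.1]
finger_gap: 0.0849
grasp_force: 0.0
```

Call:
play_rows --series "0 0 0 0 -5 0 85;0 0 0 0 -5 0 85"

```text
time_s: 2.85
tool_pos: [0.5139, 0.135, 0.2496]
tcp_rot: [1.0, -0.001, -0.0, 0.0]
wrist_force: [0.1, 0.4, -0.2]
finger_gap: 0.0848
grasp_force: 0.0
```

```bash
python3 - <<'E'
from h import *
o=readout.get_obs();print(o['tool_pos'])
K=calibration('wrist');im=capture('wrist');cv2.imwrite('pics/w2.png',im[:,:,::-1])
import pickle;pickle.dump(K,open('w2.pkl','wb'))
for t in ['stop','fixture','tray']:
    for d in finder.find_in('wrist',t)[:2]: print(t,round(d['conf'],2),np.round(d['box'],1),onz('wrist',*d['box'][:2],.09,K).round(3))
E
```

```text
[0.51391265 0.13496244 0.24964772]
stop 0.59 [263.   81.3  73.8 106.6] [0.605 0.125 0.09 ]
fixture 0.6 [268.4 102.  139.9 203.9] [0.587 0.12  0.09 ]
tray 0.96 [ 55.5 146.2 110.9 106.5] [0.545 0.332 0.09 ]
```

View pics/w2.png

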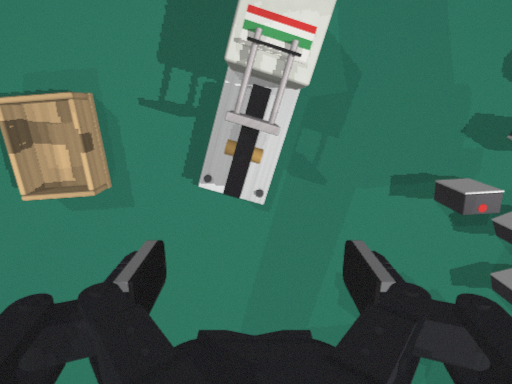

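The fixture's front plate corners are near (200,186) and (265,204). The stop plate is at (252,122), the rail runs down to (233,196), and the heading is about −0.24 rad. I'll enlarge this to pick exact points.

```bash
python3 - <<'E'
from h import *
im=cv2.imread('pics/w2.png')[70:210,190:320]
cv2.imwrite('pics/crop2.png',cv2.resize(im,None,fx=4.25,fy=4.25,interpolation=cv2.INTER_CUBIC))
E
```

```text
(no output)
```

View pics/crop2.png

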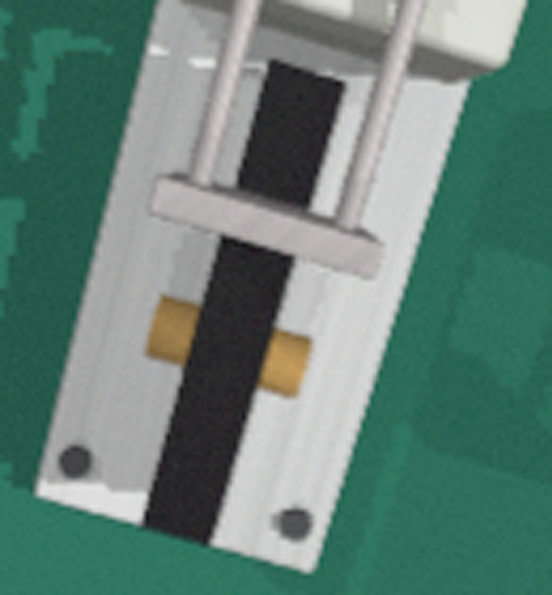

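```bash
python3 - <<'E'
from h import *
import pickle;K=pickle.load(open('w2.pkl','rb'))
from scipy.optimize import least_squares
D=[(-.1,.045,.012,36,495),(-.1,-.045,.012,316,573),(-.085,.01,.06,145,525),(-.085,-.01,.06,212,545),(.04,.01,.06,270,60),(.04,-.01,.06,345,82),
(0,.025,.117,150,210),(0,-.025,.117,376,278),(.008,.025,.117,160,175),(.008,-.025,.117,383,240)]
D=np.array(D); X=D[:,:3]; uv=(D[:,3:]+.5)/4.25-.5+[190,70]
f=lambda q:(proj('wrist',place(X,*q),K)-uv).ravel()
r=least_squares(f,[.58,.132,-.24],loss='soft_l1'); print(r.x.round(4)); print(f(r.x).reshape(-1,2).round(1).tolist())
q=r.x; print('rail_top',place(np.array([[-.036,0,.06]]),*q))
h=lambda c,P:(proj(c,place(np.array(P,float),*q))).round(1).tolist()
print('scene plate/stop',h('scene',[(0,.025,.117),(0,-.025,.117),(-.1,.045,.012),(-.1,-.045,.012)]))
print('side',h('side',[(0,.025,.117),(0,-.025,.117),(-.1,.045,.012),(-.1,-.045,.012)]))
print('pregrasp',row([.4719,-.1311,.13],2),row([.4719,-.1311,.014],2))
E
```

```text
[ 0.5648  0.1361 -0.2817]
[[-0.3, 0.6], [-0.1, 0.3], [-0.6, 0.5], [0.4, 0.4], [0.0, -1.0], [0.8, -0.5], [-0.5, 0.2], [0.0, -0.0], [-0.6, -0.5], [1.1, 0.2]]
rail_top [[0.53023564 0.14609369 0.06      ]]
scene plate/stop [[336.4, 179.4], [314.1, 181.6], [325.9, 187.0], [291.7, 190.6]]
side [[194.7, 200.4], [212.1, 190.6], [227.9, 267.6], [256.9, 245.9]]
pregrasp [ 1.0000e-02  0.0000e+00 -2.1100e+00 -4.1550e+01  2.6632e+02  1.1995e+02] [ 1.0000e-02  0.0000e+00 -2.1100e+00 -4.1550e+01  2.6629e+02  2.3595e+02]
```

Call:
play_rows --series "0 0 -2.1 -41.5 266.5 0 85;0 0 -2.1 -41.5 266.5 0 85;0 0 -2.1 -41.5 266.5 40 85;0 0 -2.1 -41.5 266.5 80 85;0 0 -2.1 -41.5 266.5 120 85" --newtons 60

```text
time_s: 3.68
tool_pos: [0.4746, -0.1286, 0.1416]
tcp_rot: [1.0, 0.017, 0.003, 0.002]
wrist_force: [1.5, -0.8, 0.7]
finger_gap: 0.0849
grasp_force: 0.0
```

Call:
play_rows --series "0 0 0 0 0 0 85;0 0 0 0 0 0 85"

```text
time_s: 3.92
tool_pos: [0.474, -0.1249, 0.1414]
tcp_rot: [1.0, 0.018, 0.001, 0.0]
wrist_force: [0.5, 0.4, -0.7]
finger_gap: 0.0851
grasp_force: 0.0
```

```bash
python3 - <<'E'
from h import *
o=readout.get_obs();print(o['tool_pos'])
K=calibration('wrist');im=capture('wrist');cv2.imwrite('pics/w3.png',im[:,:,::-1])
g=cv2.cvtColor(im,cv2.COLOR_RGB2HSV)
ds=finder.trace('wrist','sample_center')
for d in ds: print(round(d['conf'],2),np.round(d['box'],1))
P=boxpts([-.014,-.022,0],[.014,.022,.06])
h=proj('wrist',place(P,.4749,-.131,.036),K); print(h.round(0).tolist())
c=h.mean(0); d=min(ds,key=lambda d:np.hypot(*(np.array(d['box'][:2])-c)))
r=fit('wrist',K,d['pixels'],P,[.4749,-.131,.036]);print(r.x.round(4),r.fun.round(3))
print(row([.4719,-.1311,.014],2))
E
```

```text
[ 0.474034   -0.12491258  0.14137794]
0.95 [374.1 108.5  89.3  68.2]
0.89 [261.6 193.   55.9  48.8]
0.77 [362.6 238.1  74.1  51.1]
0.59 [341.6 316.2  27.8  43.6]
[[282.0, 194.0], [288.0, 215.0], [237.0, 194.0], [233.0, 215.0], [282.0, 165.0], [289.0, 181.0], [236.0, 165.0], [232.0, 181.0]]
[ 0.4743 -0.1312  0.033 ] 0.053
[ 1.1000e-01 -2.4000e-01  1.7000e-01 -4.1100e+00  6.1300e+00  1.2866e+02]
```

View pics/w3.png

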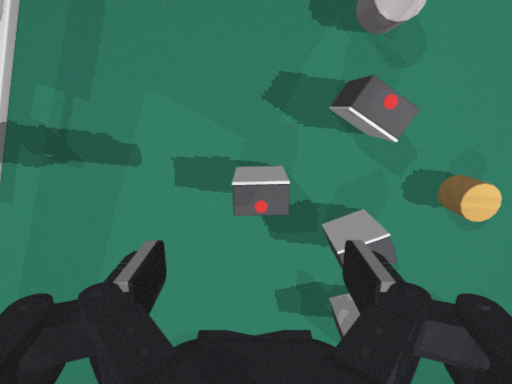

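The projected box corners land on the block (233–289, 165–215). Block c stays about 19 mm clear of the right finger. Descending now.

Call:
play_rows --series "0 0 0 -4.5 6 20 68;0 0 0 -4.5 6 60 68;0 0 0 -4.5 6 100 68;0 0 0 -4.5 6 127 68;0 0 0 -4.5 6 127 68"

```text
time_s: 4.65
tool_pos: [0.4689, -0.1295, 0.013]
tcp_rot: [1.0, 0.019, -0.001, -0.0]
wrist_force: [0.6, 0.2, -0.1]
finger_gap: 0.0681
grasp_force: 0.0
```

Call:
play_rows --series "0 0 0 0 0 0 30;0 0 0 0 0 0 30;0 0 0 0 0 0 30;0 0 0 0 0 0 30" --newtons 60

```text
time_s: 5.15
tool_pos: [0.4716, -0.1314, 0.0158]
tcp_rot: [1.0, 0.018, 0.003, 0.001]
wrist_force: [1.7, 1.4, 7.3]
finger_gap: 0.0437
grasp_force: 61.8
```

Call:
play_rows --series "0 0 0 0 0 -40 30;0 0 0 0 0 -90 30;0 0 0 0 0 -135 30;0 0 0 0 0 -135 30;0 0 0 0 0 -135 30"

```text
time_s: 5.78
tool_pos: [0.4682, -0.1303, 0.1476]
tcp_rot: [1.0, 0.018, -0.001, -0.0]
wrist_force: [-0.1, 0.0, -2.8]
finger_gap: 0.0436
grasp_force: 62.0
```

```bash
python3 - <<'E'
from h import *
for _ in range(3):
    o=readout.get_obs();print(o['time_s'],np.round(o['tool_pos'],4),np.round(o['tcp_rot'],4),o['finger_gap'])
    K=calibration('wrist');im=capture('wrist')
cv2.imwrite('pics/w4.png',im[:,:,::-1])
ps=np.array([Ro.from_euler('z',-.2817).apply([-.003,0,0])+[.5302,.1461,0]])[0]
print('above rail',row([ps[0],ps[1],.15],-16.14))
cv2.imwrite('pics/crop3.png',cv2.resize(im[180:384,120:400,::-1],None,fx=2.5,fy=2.5,interpolation=cv2.INTER_CUBIC))
E
```

```text
5.775 [ 0.4682 -0.1303  0.1476] [ 9.998e-01  1.840e-02 -7.000e-04 -3.000e-04] 0.04357178303932322
5.825 [ 0.4676 -0.13    0.1467] [ 9.998e-01  1.850e-02 -1.600e-03 -8.000e-04] 0.0436663387967809
5.875 [ 0.4674 -0.1299  0.1463] [ 0.9998  0.0184 -0.002  -0.001 ] 0.04364190885179928
above rail [-8.0000e-02  2.5000e-01  1.8250e+01  7.0060e+01 -2.7447e+02 -3.5400e+00]
```

View pics/crop3.png

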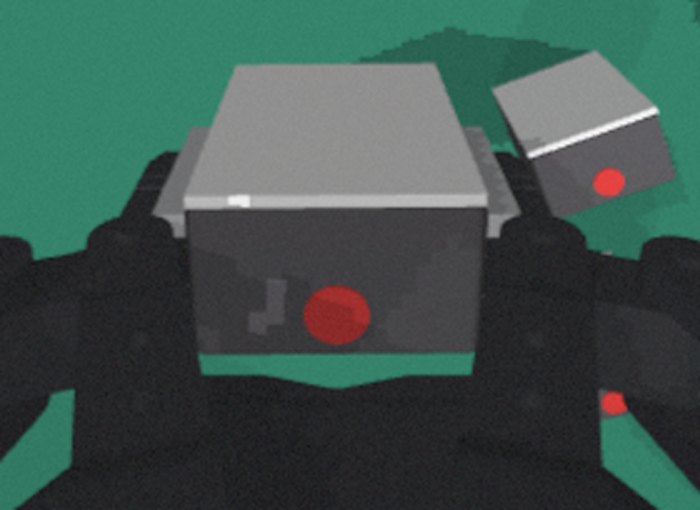

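The sample is held straight and upright. The ground face's bottom edge is at crop (235–435, 65), its top front edge at (186–487, 197) and its top back edge at (198–475, 353). I'll solve PnP for the sample's pose in the tool frame.

```bash
python3 - <<'E'
from h import *
K=calibration('wrist'); o=readout.get_obs(); R0=Ro.from_quat(o['tcp_rot'])
c=np.array([(235,65),(435,65),(186,197),(487,197),(198,353),(475,353)],float); uv=(c+.5)/2.5-.5+[120,180]
X=np.array([(14,22,-30),(14,-22,-30),(14,22,30),(14,-22,30),(-14,22,30),(-14,-22,30)])/1000.
A=np.array([[K['fx'],0,K['cx']],[0,K['fy'],K['cy']],[0,0,1]])
ok,rv,tv=cv2.solvePnP(X,uv,A,None); e=cv2.projectPoints(X,rv,tv,A,None)[0][:,0]-uv; print(e.round(1).tolist())
R=np.array(K['R']); Rs=R.T@cv2.Rodrigues(rv)[0]; C=R.T@(tv[:,0]-np.array(K['t']))
print('centre world',C.round(4),'in tool',R0.inv().apply(C-o['tool_pos']).round(4)); print('tool rel rot deg',(Ro.from_quat([1,0,0,0]).inv()*R0.inv()*Ro.from_matrix(Rs)).as_euler('xyz',degrees=True).round(2), 'world',Ro.from_matrix(Rs).as_euler('xyz',degrees=True).round(2))
E
```

```text
[[0.8, -0.4], [-0.7, -0.4], [0.8, -0.3], [-0.7, -0.4], [-0.3, 0.8], [0.1, 0.6]]
centre world [ 0.4694 -0.1308  0.1584] in tool [ 0.0019  0.0009 -0.0123]
tool rel rot deg [ 0.23 -0.31 -0.08] world [ 0.35 -0.07  2.03]
```

Call:
play_rows --series "0 0 18.2 70 -275 -5 30;0 0 18.2 70 -275 -5 30;0 0 18.2 70 -275 -5 30;0 0 18.2 70 -275 -5 30;0 0 18.2 70 -275 -5 30"

```text
time_s: 6.55
tool_pos: [0.5279, 0.1492, 0.1515]
tcp_rot: [0.99, -0.139, -0.002, 0.0]
wrist_force: [-0.7, -0.9, -3.1]
finger_gap: 0.0432
grasp_force: 62.3
```

Call:
play_rows --series "0 0 0 0 0 0 30;0 0 0 0 0 0 30;0 0 0 0 0 0 30"

```text
time_s: 6.92
tool_pos: [0.5283, 0.1454, 0.1525]
tcp_rot: [0.99, -0.141, -0.001, 0.0]
wrist_force: [-0.1, -0.2, -1.9]
finger_gap: 0.0434
grasp_force: 62.3
```

```bash
python3 - <<'E'
from h import *
o=readout.get_obs();print(np.round(o['tool_pos'],4))
capture('wrist');capture('wrist')
o=readout.get_obs();print(np.round(o['tool_pos'],4),np.round(o['wrist_force'],1))
ps=Ro.from_euler('z',-.2817).apply([-.0025,0,0])+[.5302,.1461,.085]
print(ps,row(ps,-16.14))
K=calibration('wrist');im=capture('wrist');cv2.imwrite('pics/crop4.png',cv2.resize(im[60:384,100:420,::-1],None,fx=1.8,fy=1.8,interpolation=cv2.INTER_CUBIC))
D=np.array([(.04,.01,.06),(.04,-.01,.06),(0,.025,.117),(0,-.025,.117),(.008,.025,.117),(.008,-.025,.117),(-.1,-.045,.012)])
print(((proj('wrist',place(D,.5648,.1361,-.2817),K)-[100,60])*1.8).round(0).tolist())
E
```

```text
[0.5283 0.1454 0.1525]
[0.5287 0.1455 0.153 ] [ 0.2  0.7 -2.6]
[0.52779854 0.14679497 0.085     ] [ 2.00e-02  4.00e-02 -6.00e-02 -1.16e+00 -1.07e+00  6.80e+01]
[[248.0, 63.0], [297.0, 63.0], [196.0, 184.0], [346.0, 184.0], [195.0, 160.0], [347.0, 160.0], [353.0, 324.0]]
```

View pics/crop4.png

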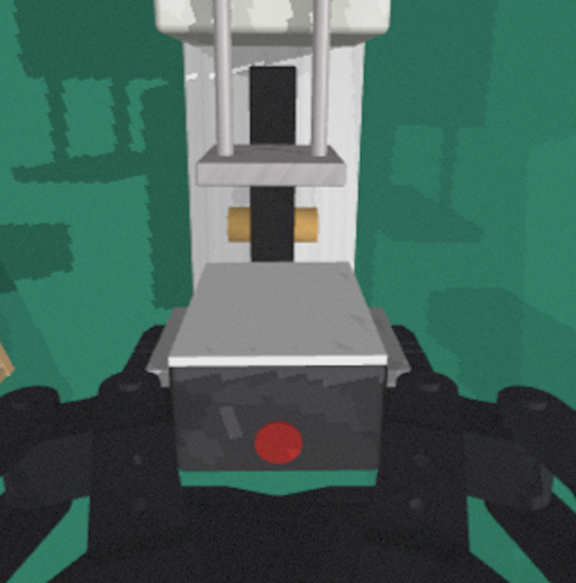

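The projected stop edge (196–346, 184) and rail end match the picture to 2–4 px. The sample sits about 2 mm too far right of the rail's middle line, so I'll correct that as I descend.

Call:
play_rows --series "0 0 0 -1.2 -2.3 30 30;0 0 0 -1.2 -2.3 60 30;0 0 0 -1.2 -2.3 68 30;0 0 0 -1.2 -2.3 68 30;0 0 0 -1.2 -2.3 68 30"

```text
time_s: 7.7
tool_pos: [0.5298, 0.1493, 0.0869]
tcp_rot: [0.99, -0.14, 0.001, -0.0]
wrist_force: [-0.6, -1.2, -2.7]
finger_gap: 0.0433
grasp_force: 62.4
```

```bash
python3 - <<'E'
from h import *
capture('wrist')
o=readout.get_obs();print(np.round(o['tool_pos'],4),np.round(o['wrist_force'],1))
ps=Ro.from_euler('z',-.2817).apply([-.0025,.001,0])+[.5302,.1461,.0755]
print(ps,row(ps,-16.14))
E
```

```text
[0.5298 0.1493 0.087 ] [ 0.4  0.4 -2.2]
[0.52807653 0.14775556 0.0755    ] [-0.07 -0.17  0.04 -1.25  2.   11.45]
```

Call:
play_rows --series "0 0 0 -1 1 4 30;0 0 0 -1 1 7 30;0 0 0 -1 1 9 30;0 0 0 -1 1 9 30"

```text
time_s: 8.25
tool_pos: [0.527, 0.1486, 0.0761]
tcp_rot: [0.99, -0.14, -0.0, 0.0]
wrist_force: [0.1, -0.4, -1.7]
finger_gap: 0.0431
grasp_force: 62.6
```

Call:
play_rows --series "0 0 0 0 0 1 30;0 0 0 0 0 1 30;0 0 0 0 0 2 30;0 0 0 0 0 2 30"

```text
time_s: 8.75
tool_pos: [0.5272, 0.1486, 0.0758]
tcp_rot: [0.99, -0.14, 0.0, 0.0]
wrist_force: [-4.5, 0.2, 8.7]
finger_gap: 0.0432
grasp_force: 63.7
```

Call:
play_rows --series "0 0 0 0 0 -0.7 30;0 0 0 0 0 -0.7 30"

```text
time_s: 9.0
tool_pos: [0.5272, 0.1486, 0.0758]
tcp_rot: [0.99, -0.14, 0.0, -0.0]
wrist_force: [-3.0, -0.2, 6.4]
finger_gap: 0.0437
grasp_force: 63.1
```

```bash
python3 - <<'E'
from h import *
K=calibration('wrist');im=capture('wrist');s=capture('side');sc=capture('scene')
o=readout.get_obs();print(np.round(o['tool_pos'],4),np.round(o['wrist_force'],1))
a=cv2.resize(im[70:340,160:360,::-1],None,fx=2,fy=2,interpolation=2)
b=cv2.resize(s[170:270,150:270,::-1],None,fx=3.3,fy=3.3,interpolation=2); 
out=np.zeros((540,800,3),np.uint8); out[:540,:400]=a; out[:330,400:796]=b; cv2.imwrite('pics/c5.png',out)
D=np.array([(-.02,.01,.06),(-.02,-.01,.06),(0,.025,.117),(0,-.025,.117),(-.022,.022,.06),(-.022,-.022,.06),(-.022,.022,.12),(-.022,-.022,.12),(-.05,.022,.12),(-.05,-.022,.12)])
print(((proj('wrist',place(D,.5648,.1361,-.2817),K)-[160,70])*2).round(0).tolist())
E
```

```text
[0.5272 0.1486 0.0758] [-3.3  0.   6.3]
[[155.0, 262.0], [227.0, 262.0], [51.0, 252.0], [335.0, 253.0], [111.0, 268.0], [270.0, 269.0], [71.0, 373.0], [314.0, 374.0], [79.0, 504.0], [305.0, 504.0]]
```

View pics/c5.png

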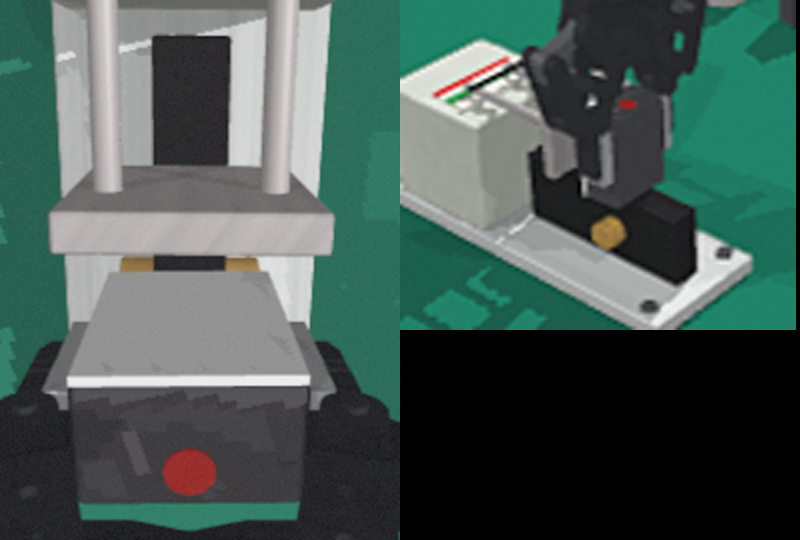

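The sample's bottom edge (108–270) is centred on the rail (154–225) to within 0.5 mm. It stands square, with a gap in front of the stop. Now I'll slide it.

Call:
play_rows --series "0 0 0 4 0 -0.4 30;0 0 0 8 0 -0.4 30;0 0 0 12 0 -0.4 30;0 0 0 16 0 -0.4 30;0 0 0 18 0 -0.4 30"

```text
time_s: 9.78
tool_pos: [0.5442, 0.1441, 0.0758]
tcp_rot: [0.99, -0.14, -0.001, -0.0]
wrist_force: [-5.4, 1.3, 7.1]
finger_gap: 0.0434
grasp_force: 63.1
```

Call:
play_rows --series "0 0 0 2 0 0 30;0 0 0 4 0 0 30;0 0 0 6 0 0 30;0 0 0 8 0 0 30;0 0 0 8 0 0 30"

```text
time_s: 10.4
tool_pos: [0.5505, 0.1423, 0.0758]
tcp_rot: [0.99, -0.14, -0.002, -0.0]
wrist_force: [-7.6, 1.9, 9.5]
finger_gap: 0.0438
grasp_force: 63.5
```

Call:
play_rows --series "0 0 0 2 0 -0.5 30;0 0 0 4 0 -0.8 30;0 0 0 6 0 -0.8 30;0 0 0 8 0 -0.8 30;0 0 0 8 0 -0.8 30"

```text
time_s: 11.02
tool_pos: [0.5554, 0.1408, 0.0759]
tcp_rot: [0.99, -0.14, -0.005, -0.0]
wrist_force: [-13.0, 4.1, 11.4]
finger_gap: 0.0435
grasp_force: 63.7
```

```bash
python3 - <<'E'
from h import *
K=calibration('wrist');im=capture('wrist')
o=readout.get_obs();print(np.round(o['tool_pos'],4),np.round(o['wrist_force'],1))
cv2.imwrite('pics/c6.png',cv2.resize(im[0:330,130:390,::-1],None,fx=1.8,fy=1.8,interpolation=2))
for s in (4,8,12,16):
    q=place(np.array([[s/1000,0,.117],[.008+s/1000,0,.117]]),.5648,.1361,-.2817)
    print(s,((proj('wrist',q,K)-[130,0])*1.8).round(1).tolist())
E
```

```text
[0.5554 0.1408 0.0759] [-13.9   4.9  11.4]
4 [[228.7, 471.1], [228.8, 436.2]]
8 [[228.7, 453.8], [228.9, 418.2]]
12 [[228.8, 436.2], [229.0, 399.8]]
16 [[228.9, 418.2], [229.1, 381.0]]
```

View pics/c6.png

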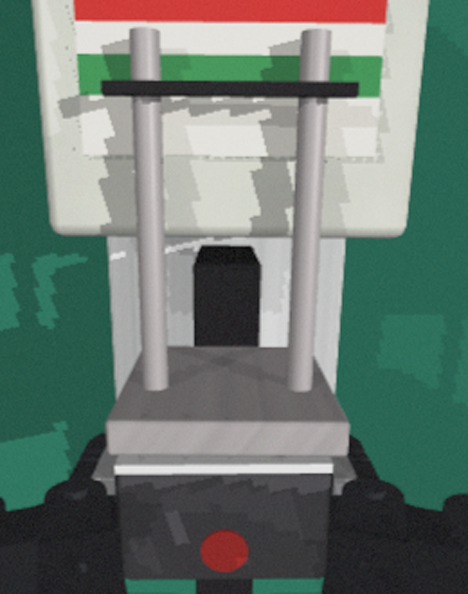

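The pointer (row 88) is just inside the green's lower edge and the stop's front edge (row 455) reads about 8 mm. The sample sits flush. About 4 mm more is needed.

Call:
play_rows --series "0 0 0 1.5 0 -0.5 30;0 0 0 3 0 -0.8 30;0 0 0 4.5 0 -0.8 30;0 0 0 5.5 0 -0.8 30;0 0 0 5.5 0 -0.8 30"

```text
time_s: 11.7
tool_pos: [0.5586, 0.1398, 0.076]
tcp_rot: [0.99, -0.14, -0.007, -0.0]
wrist_force: [-17.9, 5.8, 12.6]
finger_gap: 0.0435
grasp_force: 63.7
```

```bash
python3 - <<'E'
from h import *
K=calibration('wrist');im=capture('wrist')
for _ in range(4): capture('side')
s=capture('side')
o=readout.get_obs();print(np.round(o['tool_pos'],4),np.round(o['wrist_force'],1),np.abs(o['qvel']).max())
out=np.zeros((594,800,3),np.uint8); out[:,:468]=cv2.resize(im[0:330,130:390,::-1],None,fx=1.8,fy=1.8,interpolation=2)
out[:330,470:800]=cv2.resize(s[170:270,150:250,::-1],None,fx=3.3,fy=3.3,interpolation=2); cv2.imwrite('pics/c7.png',out)
for s in (8,10,12,14,16):
    q=place(np.array([[s/1000,0,.117],[.008+s/1000,0,.117]]),.5648,.1361,-.2817)
    print(s,((proj('wrist',q,K)-[130,0])*1.8).round(1).tolist())
E
```

```text
[0.5587 0.1398 0.076 ] [-16.6   5.3  12.1] 0.0008516683835926408
8 [[228.5, 469.2], [228.7, 434.3]]
10 [[228.6, 460.6], [228.7, 425.3]]
12 [[228.6, 451.9], [228.8, 416.3]]
14 [[228.6, 443.2], [228.8, 407.1]]
16 [[228.7, 434.3], [228.9, 397.9]]
```

View pics/c7.png

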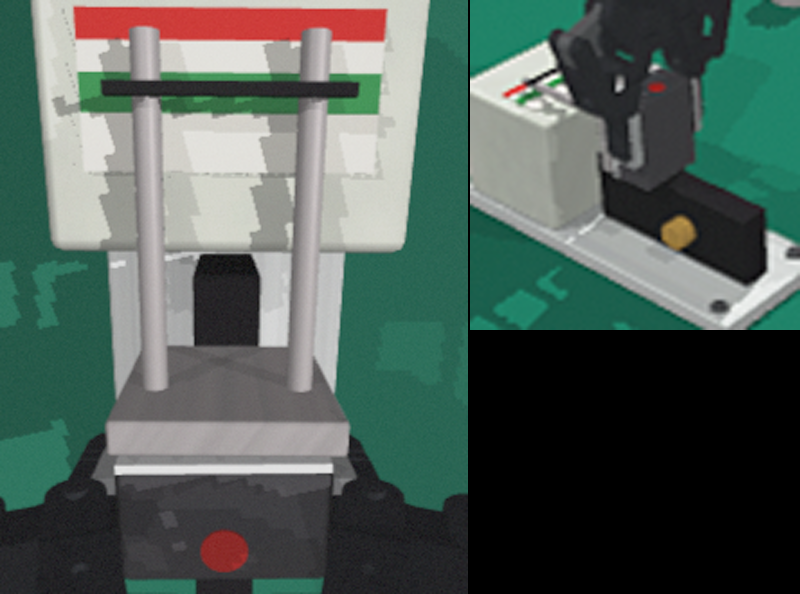

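The pointer (row 89) stands in the middle of the green band (rows 73–114). The stop edge reads about 11.5–12 mm, the sample is flush, upright and centred, and the arm is at rest. Handing in.

```bash
python3 -c "
from cell import ctrl
print(ctrl.finish_job())"
```

```text
the job is handed in; nothing more can be done
None
```

I handed the job in with the sample gripped upright and centred on the rail, its ground face flush on the stop and the pointer mid-green (about 12 N); the hand-in call returned no verdict.

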